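Pack the last reader into the empty carton

TASK

One of the two open white cartons already has its handheld reader packed; the other is still empty. Lay the loose reader from the bench into the empty carton: flat on the carton floor, keypad up, lengthwise and in the middle. Set it down, do not drop it, and leave the already packed reader where it is.

Things in the scene. Friction and masses are not known exactly. Their poses are not given: they have to be found in the camera images.
- carton_a: White cardboard carton, open on top, fixed. Outside 208 (its x) by 148 (y) by 60 mm high; walls and floor 4 mm. Origin: centre of its underside, on the bench; z up, x points away from the robot within 10 degrees. Its lid is folded back over the far (+x) rim and slopes down to the bench, never above the rim. May be the empty or the filled one, on the left or the right: see where the packed reader lies.
- carton_b: White cardboard carton, open on top, fixed. Outside 208 (its x) by 148 (y) by 60 mm high; walls and floor 4 mm. Origin: centre of its underside, on the bench; z up, x points away from the robot within 10 degrees. Its lid is folded back over the far (+x) rim and slopes down to the bench, never above the rim. The same as carton_a.
- packed_reader: Handheld reader already lying keypad up in one of the cartons, roughly in its middle and lengthwise; to be left there. Same make and look as the loose reader. Origin: centre of its underside.
- loose_reader: Black-topped white handheld reader, lying keypad up between the cartons, its x to the left (world +y) within 25 degrees. 150 (its x) by 48 (y) by 36 mm high, upright sides, 0.25 kg, red window at +x end. Origin: centre of underside, z up. Grip across the 48 mm; either end may go first. Before or behind it, 30 mm or more clear of mid-side, an adapter and a tape roll (30 mm high), not needed.
There are look-alikes about, which are no part of the job. Leave any turquoise or yellow look-alike of the packed_reader alone. Leave any purple look-alike of the loose_reader alone.

How it is judged:
At the end, for the whole second after the job is handed in: Loose reader released and at rest in the carton that was empty: centre within 30 mm of the carton's in plan, underside less than 15 mm above the bench, keypad up within 10 degrees, lengthwise within 15 degrees; the packed reader still lies in the other carton (((horizontal distance between loose_reader and carton_b below 0.03 m and z of loose_reader in the frame of carton_b between -0.005 and 0.015 m and angle between the x axis of loose_reader and the x axis of carton_b, either way round below 0.26 rad and horizontal distance between packed_reader and carton_a below 0.05 m and z of packed_reader in the frame of carton_a below 0.015 m) or (horizontal distance between loose_reader and carton_a below 0.03 m and z of loose_reader in the frame of carton_a between -0.005 and 0.015 m and angle between the x axis of loose_reader and the x axis of carton_a, either way round below 0.26 rad and horizontal distance between packed_reader and carton_b below 0.05 m and z of packed_reader in the frame of carton_b below 0.015 m)) and angle between each of loose_reader, packed_reader's own z axis and vertical below 0.17 rad and linear speed of loose_reader below 0.02 m/s); the robot touches nothing.
It fails at once if the packed reader is moved by more than 20 mm (distance of packed_reader from where it was at the start of the episode above 0.02 m).
It fails at once if the loose reader is dropped: it falls free, touching nothing, while its underside is more than 45 mm above the bench (height (world z) of loose_reader above 0.045 m and contact force between loose_reader and anything else below 0.02 N).
It also fails if it takes over 45 s, if anything falls off the work surface, if the arm or the gripper's body presses on something with over 40 N, if the wrist force passes 120 N, or if a joint passes its speed limit or range.

ROBOT

A 6-joint arm with a two-finger parallel gripper is mounted at the origin on the work surface. World frame = base frame: x ahead of the robot, y to its left, z up, the work surface at z = 0. Lengths are in m, angles in rad, forces in N, time in s.
With the tool pointing down it reaches from about 0.35 to 0.975 m from the base axis. Payload 4.9 kg.
Tool frame: the origin (TCP) lies at the very end of the fingers, on their centre line; the grasp point (between the pads) lies 19 mm behind it; y points along the fingers, z is the direction in which the jaws open and shut, and the axes are right-handed (so a half turn about y gives the same grasp; the last joint's range is limited). The gripper opens to 85 mm and grips with 20 to 120 N. Pads are 22 mm wide; open, the fingers measure 114 mm over their backs; the gripper's body (76 mm by 85 mm) begins 54 mm behind the grasp point. The pads swing forward as they close: fully open they stand 13 mm farther back than shut.
Start: joints at [1.161, 0.053, 1.613, -0, 1.476, -0.119], TCP at [0.179, 0.599, 0.231] pointing down, gripper open.
Joint ranges: [-3.01, 3.01], [-1.01, 2.22], [0.06, 2.58], [-1.02, 4.17], [0.09, 2.62], [-3.14, 3.14]. Speed limits (rad/s): [2.57, 2.57, 3.14, 3.14, 3.14, 3.14].

INTERFACE

Orientations are given as a rotation vector (axis times angle).
In Python, from station import monitor, viewer, ticket gives the robot as it stands.
- The arm moves only by the tool servo_tool, never from a script. Its argument "commands" is one flat list of numbers, 7 for each row, row after row: the turn, a rotation vector about the tool's x, y, z in rad, then the shift along the tool's x, y, z in cm, then the opening, from 0 (shut) to 1 (fully open). In form: [rx, ry, rz, dx, dy, dz, claw, rx, ry, rz, dx, dy, dz, claw, ...]. A call has 1 to 20 rows; each row shifts and turns the pose as measured when the row begins, along the tool's axes as they then stand; what a row does not reach is not made up. A row lasts 1/10 s, in which the tool goes at most 50 mm and 8.59 degrees, less where a joint would pass 70% of its speed; a pose out of reach is approached as far as the arm can. A call is refused whole if a number of a shift passes 5 or a number of a turn 0.15, either way. A call with a gripper value outside its range is refused whole. The fingers move at their own pace and stop on an object; "grip_force" is the grip in N (left out, the last holds). Time passes only in rows, so rows that do not move let the fingers close. It gives the time, the measured TCP pose, the force and the opening at its end, in the units of the state.
- monitor.get_obs(): the state, without advancing time (a new reading comes with each control period).
- viewer.get_image(name): name is "side" or "top"; returns a dict with "frame" (400x640x3 uint8, red, green, blue), "depth" (400x640 float32, m along the optical axis (not along the pixel's ray), 0 where there is no reading), "camera_matrix" (3x3 intrinsics, pixels), "cam_to_world" (4x4, takes a point from camera to world coordinates). Camera axes: x right, y down, z forward; pixel columns grow to the right and rows downward; lengths in m; the calibration is good to about 2 mm. A picture is of the moment at which its call begins.
- ticket.finish_job(): hands the job in, once; it reports no verdict.
The state is a dict: "t": time; "q": joint angles; "dq": joint speeds; "effort": joint torques, N m; "tool_pos": TCP position; "tool_rot": TCP orientation; "contact_force": force on the tool from outside, world axes, zero at the start; "wrist_torque": the same for the moment, N m; "opening": finger opening in m.
Only numpy, scipy, OpenCV 4.12 (cv2) and the standard library are available. Lean on these libraries where they do the work, as an engineer would, in place of code of your own. Each camera call takes 0.05 s, during which the arm holds its last target.

## Working session

There is one attempt and no reset: what is moved stays moved. The work goes in short steps, Python scripts to look and compute and a tool call to move; the robot and the scene stay as the last step left them, time stands still between calls to the robot, and variables do not carry over. Pictures are saved under pics/ and viewed, and the job is handed in when it is done.

Besides the shell and the picture viewer there is one more tool, called after "Call:" as name(argument=value, ...) on one line, values as JSON. servo_tool: Moves the arm, as the interface text tells. Its arguments: {"type":"object","properties":{"commands":{"type":"array","items":{"type":"number"}},"grip_force":{"type":"number"}},"required":["commands"]}

```bash
mkdir -p pics
python3 - <<'E'
from station import monitor, viewer
import cv2,numpy as np
for n in("top","side"):
    d=viewer.get_image(n); cv2.imwrite(f"pics/{n}0.png",d["frame"][:,:,::-1]); np.savez(f"{n}0.npz",**d)
    print(n,d["camera_matrix"].round(1).tolist(),d["cam_to_world"].round(3).tolist())
o=monitor.get_obs();print(o)
E
```

```text
top [[444.0, 0.0, 319.8], [0.0, 444.0, 200.8], [0.0, 0.0, 1.0]] [[-0.016, -0.997, 0.081, 0.379], [-1.0, 0.017, 0.005, 0.066], [-0.007, -0.081, -0.997, 1.361], [0.0, 0.0, 0.0, 1.0]]
side [[365.8, 0.0, 322.1], [0.0, 365.8, 195.0], [0.0, 0.0, 1.0]] [[-0.99, -0.076, 0.116, 0.413], [-0.137, 0.64, -0.756, 0.688], [-0.017, -0.765, -0.644, 0.531], [0.0, 0.0, 0.0, 1.0]]
{'t': 0.1, 'q': array([ 1.16102616e+00,  5.32839927e-02,  1.61418112e+00, -9.24583877e-06,
        1.47600459e+00, -1.18995628e-01]), 'dq': array([-0.00143056, -0.00309093, -0.00550915,  0.00107956,  0.00067195,
        0.00134543]), 'effort': array([ 3.93420328e-05, -3.94901025e+01, -3.71364641e+01, -8.62948787e-05,
        3.95927054e-03,  1.40644948e-05]), 'tool_pos': array([0.17895253, 0.59823241, 0.23017562]), 'tool_rot': array([-1.56053725,  0.22866391, -0.22790501]), 'contact_force': array([ 0.27668242,  0.34873489, -0.518609  ]), 'wrist_torque': array([-0.00153817, -0.01722723,  0.01196355]), 'opening': 0.08541838612153074}
```

View pics/top0.png

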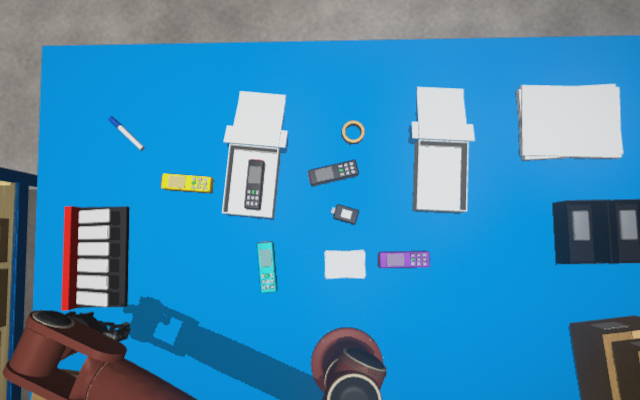

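View pics/side0.png

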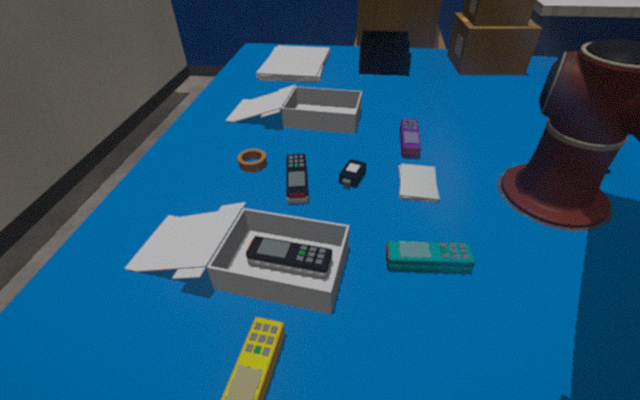

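The left carton, around top (252,180), holds the packed reader at (255,184). The right carton, around (440,176), is empty. Possible confusions with the loose reader are packed (255,184), yellow (187,183), turquoise (266,266), purple (404,260) and black-topped on the bench (333,172). I choose the last, which is the only black one loose between the cartons, and check it in a close crop.

Run:
```python
import cv2
a=cv2.imread("pics/top0.png")
cv2.imwrite("pics/c1.png",cv2.resize(a[110:240,295:375],None,fx=4.5,fy=4.5,interpolation=cv2.INTER_CUBIC))
cv2.imwrite("pics/c2.png",cv2.resize(a[75:225,395:495],None,fx=4,fy=4,interpolation=cv2.INTER_CUBIC))
b=cv2.imread("pics/side0.png")
cv2.imwrite("pics/c3.png",cv2.resize(b[75:215,220:380],None,fx=4,fy=4,interpolation=cv2.INTER_CUBIC))
```

```text
(no output)
```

View pics/c1.png

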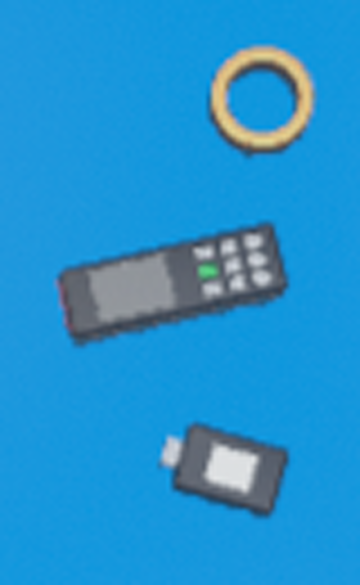

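View pics/c2.png

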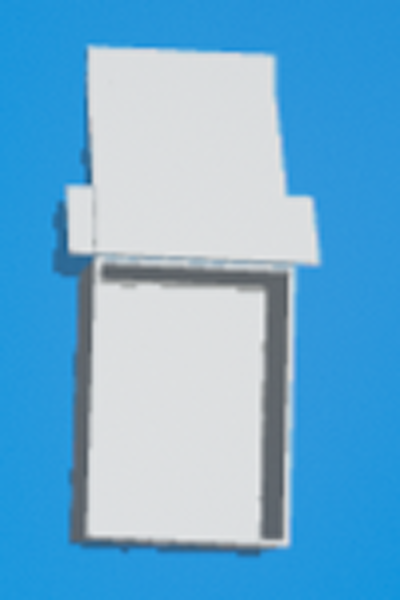

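View pics/c3.png

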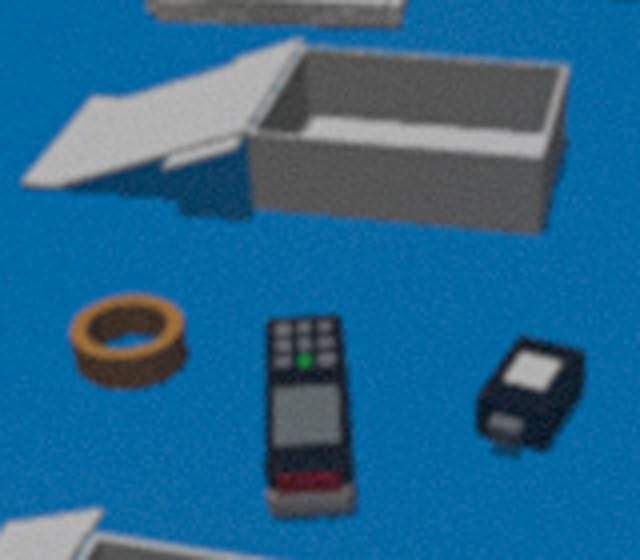

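```bash
cat > h.py <<'E'
import numpy as np,cv2
def load(n,k=0): return dict(np.load(f"{n}{k}.npz"))
def ray(d,p):
    K,T=d["camera_matrix"],d["cam_to_world"]
    v=T[:3,:3]@np.linalg.inv(K)@np.array([p[0],p[1],1.]); return T[:3,3],v
def atz(d,p,z):
    o,v=ray(d,p); return o+v*(z-o[2])/v[2]
def tri(d1,p1,d2,p2):
    P=[d["camera_matrix"]@np.linalg.inv(d["cam_to_world"])[:3] for d in(d1,d2)]
    X=cv2.triangulatePoints(P[0],P[1],np.array(p1,float),np.array(p2,float)); return (X[:3]/X[3]).ravel()
def uc(p,off,s): return ((p[0]+.5)/s-.5+off[0],(p[1]+.5)/s-.5+off[1])
def dep(d,p):
    u,v=int(round(p[0])),int(round(p[1])); z=float(np.median(d["depth"][v-1:v+2,u-1:u+2])); o,r=ray(d,p); return o+r*z
E
python3 - <<'E'
from h import *
np.set_printoptions(precision=4,suppress=True)
t,s=load("top"),load("side")
R=[((62,272),(268,490)),((78,340),(354,486)),((288,290),(341,317)),((270,224),(267,320))]
C=[((83,543),(545,157)),((290,546),(570,66)),((296,264),(305,45)),((95,256),(247,132))]
print("reader")
for a,b in R:
    a=uc(a,(295,110),4.5);b=uc(b,(220,75),4);print(tri(t,a,s,b),atz(t,a,.036),atz(s,b,.036))
print("carton")
for a,b in C:
    a=uc(a,(395,75),4);b=uc(b,(220,75),4);print(tri(t,a,s,b),atz(t,a,.06),atz(s,b,.06))
print("depth reader",dep(t,(325,173)),dep(s,(297,180)),"floor",dep(t,(435,180)), "tape",dep(t,(345,124)),"adapter",dep(t,(346,214)),"bench",dep(t,(390,200)))
E
```

```text
reader
[0.5818 0.1062 0.022 ] [0.5811 0.106  0.036 ] [0.5751 0.1223 0.036 ]
[0.536  0.0962 0.0209] [0.5352 0.096  0.036 ] [0.5309 0.1138 0.036 ]
[ 0.5663 -0.045   0.034 ] [ 0.5664 -0.0448  0.036 ] [ 0.5652 -0.0421  0.036 ]
[ 0.6105 -0.0339  0.036 ] [ 0.6112 -0.0338  0.036 ] [ 0.6093 -0.0338  0.036 ]
carton
[ 0.453  -0.2057  0.064 ] [ 0.4529 -0.2066  0.06  ] [ 0.4539 -0.2135  0.06  ]
[ 0.4468 -0.3575  0.0609] [ 0.4482 -0.3578  0.06  ] [ 0.445  -0.3593  0.06  ]
[ 0.6539 -0.3706  0.0631] [ 0.6574 -0.3712  0.06  ] [ 0.6512 -0.377   0.06  ]
[ 0.6639 -0.2221  0.0634] [ 0.6661 -0.2226  0.06  ] [ 0.6636 -0.2285  0.06  ]
depth reader [0.5713 0.0562 0.0364] [0.5644 0.063  0.0367] floor [ 0.5485 -0.2817  0.0041] tape [ 0.724  -0.0079  0.0217] adapter [ 0.4471 -0.0047  0.0301] bench [ 0.4894 -0.1423  0.0006]
```

```bash
cat >> h.py <<'E'
from scipy.spatial.transform import Rotation as Ro
def pose():
    from station import monitor
    o=monitor.get_obs(); return o,np.array(o["tool_pos"]),Ro.from_rotvec(o["tool_rot"])
def togo(p,yaw):
    "target: tool y down, tool z at world heading yaw (deg, mod 180)"
    o,P,R=pose(); M=R.as_matrix(); h=np.degrees(np.arctan2(M[1,2],M[0,2]))
    print("t",round(o["t"],2),"pos",P.round(4),"z heading",round(h,2),"q",np.round(o["q"],3),"open",round(o["opening"],4),"F",np.round(o["contact_force"],1))
    for y in(yaw,yaw+180):
        y=np.radians(y); z=np.array([np.cos(y),np.sin(y),0]);yy=np.array([0,0,-1.]);T=np.c_[np.cross(yy,z),yy,z]
        print(" turn(tool) rad",(R.inv()*Ro.from_matrix(T)).as_rotvec().round(3))
    print(" shift(tool) cm",(M.T@(np.array(p)-P)*100).round(2))
E
python3 - <<'E'
from h import *
t=load("top")
# refine by depth
def cloud(d):
    v,u=np.mgrid[:400,:640]; z=d["depth"]; K,T=d["camera_matrix"],d["cam_to_world"]
    c=np.stack([(u-K[0,2])/K[0,0]*z,(v-K[1,2])/K[1,1]*z,z],-1); return c@T[:3,:3].T+T[:3,3]
for n in("top","side"):
    w=cloud(load(n))
    m=(w[...,2]>.033)&(w[...,2]<.039)&(abs(w[...,0]-.573)<.07)&(abs(w[...,1]-.03)<.1)
    print(n,m.sum(),cv2.minAreaRect((w[m][:,:2]*1000).astype(np.float32)))
    m=(w[...,2]>.054)&(w[...,2]<.066)&(abs(w[...,0]-.54)<.12)&(abs(w[...,1]+.29)<.1)
    print(n,m.sum(),cv2.minAreaRect((w[m][:,:2]*1000).astype(np.float32)))
togo((.573,.032,.2),12.3)
E
```

```text
top 498 ((576.0222778320312, 33.1887092590332), (45.9801139831543, 148.0572052001953), 11.718578338623047)
top 360 ((559.2581176757812, -297.06292724609375), (166.1996612548828, 212.13796997070312), 85.93970489501953)
side 757 ((571.2490234375, 31.479263305664062), (44.41931915283203, 148.89874267578125), 12.095610618591309)
side 458 ((556.5458984375, -297.1874694824219), (167.17173767089844, 216.5825958251953), 85.6515884399414)
t 0.1 pos [0.179  0.5982 0.2302] z heading 73.34 q [ 1.161  0.053  1.614 -0.     1.476 -0.119] open 0.0854 F [ 0.3  0.3 -0.5]
 turn(tool) rad [2.000e-03 1.065e+00 1.000e-03]
 turn(tool) rad [ 1.000e-03 -2.076e+00 -2.000e-03]
 shift(tool) cm [ 53.98   3.09 -42.94]
```

Call:
servo_tool(commands=[0, 0.15, 0, 0, 0, 0, 1, 0, 0.15, 0, 0, 0, 0, 1, 0, 0.15, 0, 0, 0, 0, 1, 0, 0.15, 0, 0, 0, 0, 1, 0, 0.15, 0, 0, 0, 0, 1, 0, 0.15, 0, 0, 0, 0, 1, 0, 0.15, 0, 0, 0, 0, 1, 0, 0, 0, 0, 0, 0, 1], grip_force=40)

```text
t: 0.9
tool_pos: [0.1778, 0.5954, 0.224]
tool_rot: [-1.318, 1.042, -1.047]
contact_force: [0.1, -0.2, 0.8]
opening: 0.0852
```

```bash
python3 -c "
from h import *
togo((.5735,.032,.2),12)"
```

```text
t 0.9 pos [0.1778 0.5954 0.224 ] z heading 12.82 q [ 1.161  0.056  1.621 -0.     1.476  0.937] open 0.0852 F [ 0.1 -0.2  0.8]
 turn(tool) rad [0.007 0.014 0.01 ]
 turn(tool) rad [ 0.015 -3.127 -0.011]
 shift(tool) cm [63.7   2.82 26.1 ]
```

Call:
servo_tool(commands=[0, 0.01, 0, 3.9, 0, 1.6, 1, 0, 0, 0, 3.9, 0, 1.6, 1, 0, 0, 0, 3.9, 0, 1.6, 1, 0, 0, 0, 3.9, 0, 1.6, 1, 0, 0, 0, 3.9, 0, 1.6, 1, 0, 0, 0, 3.9, 0, 1.6, 1, 0, 0, 0, 3.9, 0, 1.6, 1, 0, 0, 0, 3.9, 0, 1.6, 1, 0, 0, 0, 3.9, 0, 1.6, 1, 0, 0, 0, 3.9, 0, 1.6, 1, 0, 0, 0, 3.9, 0, 1.6, 1, 0, 0, 0, 3.9, 0, 1.6, 1])

```text
t: 2.1
tool_pos: [0.4797, 0.1724, 0.2234]
tool_rot: [-1.338, 1.01, -1.015]
contact_force: [0.6, 0.9, 0.7]
opening: 0.0855
```

```bash
python3 -c "
from h import *
togo((.5735,.032,.15),12)"
```

```text
t 2.1 pos [0.4797 0.1724 0.2234] z heading 15.28 q [ 0.205 -0.216  1.879 -0.011  1.487 -0.061] open 0.0855 F [0.6 0.9 0.7]
 turn(tool) rad [0.009 0.057 0.011]
 turn(tool) rad [ 0.017 -3.084 -0.014]
 shift(tool) cm [15.94  7.46  5.41]
```

Call:
servo_tool(commands=[0, 0.06, 0, 3, 1, 1, 1, 0, 0, 0, 3, 1, 1, 1, 0, 0, 0, 3, 1, 1, 1, 0.01, 0, 0.01, 2.5, 1, 1, 1, 0, 0, 0, 2, 1, 1, 1, 0, 0, 0, 0, 0, 0, 1, 0, 0, 0, 0, 0, 0, 1])

```text
t: 2.8
tool_pos: [0.5623, 0.0409, 0.1717]
tool_rot: [-1.304, 1.046, -1.047]
contact_force: [-0.5, -0.6, 0.4]
opening: 0.0854
```

```bash
python3 -c "
from h import *
togo((.5735,.032,.1),12)"
```

```text
t 2.8 pos [0.5623 0.0409 0.1717] z heading 12.53 q [-0.06  -0.049  1.816  0.     1.374 -0.278] open 0.0854 F [-0.5 -0.6  0.4]
 turn(tool) rad [-0.001  0.009  0.   ]
 turn(tool) rad [ 0.000e+00 -3.132e+00  2.000e-03]
 shift(tool) cm [1.11 7.17 0.89]
```

Call:
servo_tool(commands=[0, 0.01, 0, 0.4, 2, 0.3, 1, 0, 0, 0, 0.4, 2, 0.3, 1, 0, 0, 0, 0.3, 2, 0.3, 1, 0, 0, 0, 0, 0.5, 0, 1, 0, 0, 0, 0, 0, 0, 1])

```text
t: 3.3
tool_pos: [0.5738, 0.0363, 0.1086]
tool_rot: [-1.301, 1.041, -1.048]
contact_force: [-0.3, -0.9, -0.4]
opening: 0.0852
```

Run:
```python
from h import *
togo((.5735,.032,.005),12)
from station import viewer
for n in("side","top"):
    d=viewer.get_image(n);f=d["frame"][:,:,::-1]
    c=f[60:260,180:420] if n=="side" else f[90:250,240:420]
    cv2.imwrite(f"pics/{n}1.png",cv2.resize(c,None,fx=3,fy=3))
```

```text
t 3.3 pos [0.5738 0.0363 0.1086] z heading 12.63 q [-0.067  0.038  1.841  0.002  1.257 -0.288] open 0.0852 F [-0.3 -0.9 -0.4]
 turn(tool) rad [-0.006  0.011  0.   ]
 turn(tool) rad [ 0.    -3.131  0.009]
 shift(tool) cm [ 0.41 10.36 -0.18]
```

View pics/side1.png

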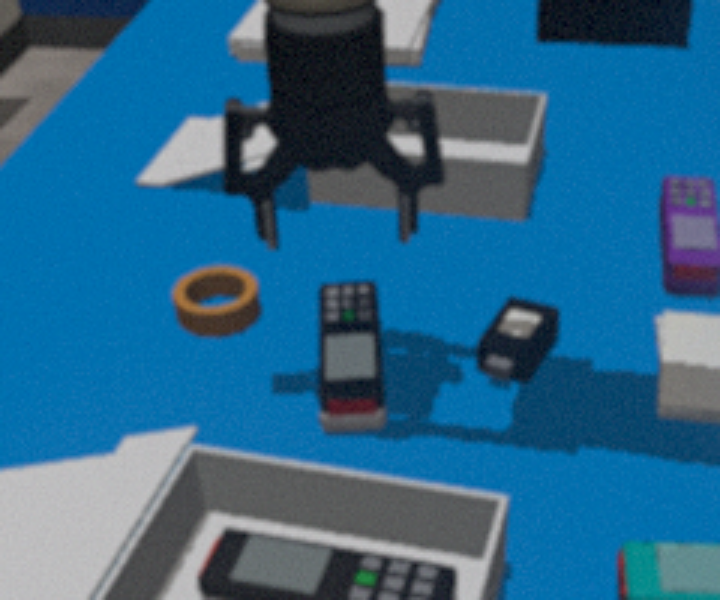

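The open fingers, with tips at about crop (268,245) and (405,240), straddle the loose reader at (350,350). They will come down clear of the tape roll (215,300) and the adapter (517,340).

Call:
servo_tool(commands=[0, 0.01, 0, 0.2, 2, 0, 1, 0, 0, 0, 0.2, 2, 0, 1, 0, 0, 0, 0, 2, 0, 1, 0, 0, 0, 0, 2, 0, 1, 0, 0, 0, 0, 0.7, 0, 1, 0, 0, 0, 0, 0, 0, 1])

```text
t: 4.0
tool_pos: [0.5829, 0.0336, 0.031]
tool_rot: [-1.287, 1.031, -1.064]
contact_force: [-0.4, 0.7, -1.0]
opening: 0.0851
```

Run:
```python
from h import *
togo((.5735,.032,.005),12)
```

```text
t 4.0 pos [0.5829 0.0336 0.031 ] z heading 12.27 q [-0.071  0.148  1.868  0.002  1.1   -0.286] open 0.0851 F [-0.4  0.7 -1. ]
 turn(tool) rad [-0.025  0.005  0.005]
 turn(tool) rad [ 0.008 -3.137  0.039]
 shift(tool) cm [-0.06  2.58 -1.02]
```

Call:
servo_tool(commands=[-0.025, 0, 0.005, 0, 0.8, -0.8, 1, -0.005, 0, 0, 0, 0.8, -0.3, 1, 0, 0, 0, 0, 0.6, 0, 1, 0, 0, 0, 0, 0, 0, 1])

```text
t: 4.4
tool_pos: [0.5741, 0.0311, 0.0112]
tool_rot: [-1.306, 1.05, -1.05]
contact_force: [-0.6, -0.1, -0.4]
opening: 0.0853
```

Run:
```python
from h import *
togo((.5735,.032,.005),12)
```

```text
t 4.4 pos [0.5741 0.0311 0.0112] z heading 12.29 q [-0.074  0.175  1.877 -0.003  1.091 -0.288] open 0.0853 F [-0.6 -0.1 -0.4]
 turn(tool) rad [0.002 0.005 0.002]
 turn(tool) rad [ 3.000e-03 -3.136e+00 -3.000e-03]
 shift(tool) cm [-0.1   0.62 -0.03]
```

Call:
servo_tool(commands=[0, 0, 0, 0, 0.4, 0, 1, 0, 0, 0, 0, 0, 0, 0, 0, 0, 0, 0, -0.05, 0, 0, 0, 0, 0, 0, -0.05, 0, 0, 0, 0, 0, 0, -0.05, 0, 0, 0, 0, 0, 0, -0.05, 0, 0, 0, 0, 0, 0, -0.05, 0, 0, 0, 0, 0, 0, -0.05, 0, 0], grip_force=60)

```text
t: 5.2
tool_pos: [0.5729, 0.0312, 0.0091]
tool_rot: [-1.307, 1.052, -1.049]
contact_force: [-0.1, 0.4, -3.7]
opening: 0.0471
```

Run:
```python
from h import *
togo((.5735,.032,.007),12)
```

```text
t 5.2 pos [0.5729 0.0312 0.0091] z heading 12.29 q [-0.074  0.177  1.879 -0.002  1.09  -0.288] open 0.0471 F [-0.1  0.4 -3.7]
 turn(tool) rad [0.004 0.005 0.001]
 turn(tool) rad [ 2.000e-03 -3.137e+00 -7.000e-03]
 shift(tool) cm [-0.07  0.21  0.08]
```

Gripped at 47 mm. Next I lift.

Call:
servo_tool(commands=[0, 0, 0, 0, -1, 0, 0, 0, 0, 0, 0, -2, 0, 0, 0, 0, 0, 0, -2.5, 0, 0, 0, 0, 0, 0, -2.5, 0, 0, 0, 0, 0, 0, -2.5, 0, 0, 0, 0, 0, 0, -2.5, 0, 0, 0, 0, 0, 0, -2, 0, 0, 0, 0, 0, 0, -1, 0, 0, 0, 0, 0, 0, 0, 0, 0])

```text
t: 6.1
tool_pos: [0.5719, 0.0317, 0.1779]
tool_rot: [-1.308, 1.053, -1.047]
contact_force: [0.2, 0.3, -2.9]
opening: 0.0468
```

Run:
```python
from h import *
togo((.5735,.032,.15),86)
from station import viewer
d=viewer.get_image("side");f=d["frame"][:,:,::-1]
cv2.imwrite(f"pics/side2.png",cv2.resize(f[0:250,160:440],None,fx=2.4,fy=2.4))
```

```text
t 6.1 pos [0.5719 0.0317 0.1779] z heading 12.3 q [-0.073 -0.028  1.785 -0.002  1.391 -0.288] open 0.0468 F [ 0.2  0.3 -2.9]
 turn(tool) rad [ 0.006 -1.286 -0.004]
 turn(tool) rad [0.004 1.855 0.006]
 shift(tool) cm [0.   2.79 0.18]
```

View pics/side2.png

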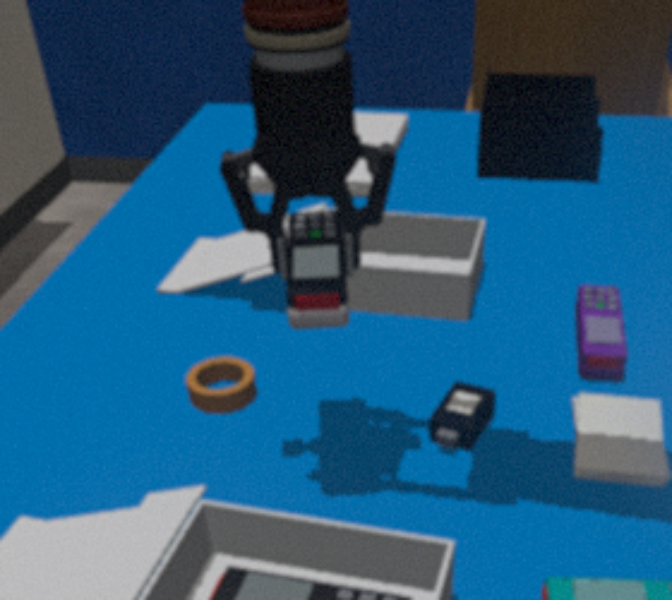

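The reader is held level at about crop (318,265), clear of the bench. Next I turn it.

Call:
servo_tool(commands=[0, -0.1, 0, 0, 0, 0, 0, 0, -0.14, 0, 0, 0, 0, 0, 0, -0.14, 0, 0, 0, 0, 0, 0, -0.14, 0, 0, 0, 0, 0, 0, -0.14, 0, 0, 0, 0, 0, 0, -0.14, 0, 0, 0, 0, 0, 0, -0.14, 0, 0, 0, 0, 0, 0, -0.14, 0, 0, 0, 0, 0, 0, -0.14, 0, 0, 0, 0, 0, 0, 0, 0, 0, 0, 0, 0])

```text
t: 7.15
tool_pos: [0.5608, 0.0324, 0.1567]
tool_rot: [-1.57, 0.099, -0.037]
contact_force: [0.1, 0.9, -3.7]
opening: 0.047
```

Run:
```python
from h import *
togo((.555,-.2895,.16),86)
```

```text
t 7.15 pos [0.5608 0.0324 0.1567] z heading 85.04 q [-0.074 -0.013  1.807 -0.002  1.387 -1.557] open 0.047 F [ 0.1  0.9 -3.7]
 turn(tool) rad [ 0.002 -0.017 -0.039]
 turn(tool) rad [0.061 3.124 0.004]
 shift(tool) cm [  2.2   -0.33 -32.12]
```

Call:
servo_tool(commands=[0, -0.02, -0.02, 0.3, -0.2, -2, 0, 0, 0, -0.02, 0.2, -0.1, -3, 0, 0, 0, 0, 0.2, -0.1, -3, 0, 0, 0, 0, 0.2, -0.1, -3, 0, 0, 0, 0, 0.2, -0.1, -3, 0, 0, 0, 0, 0.2, -0.1, -3, 0, 0, 0, 0, 0.2, -0.1, -3, 0, 0, 0, 0, 0.2, -0.1, -3, 0, 0, 0, 0, 0, 0, -2, 0, 0, 0, 0, 0, 0, 0, 0])

```text
t: 8.15
tool_pos: [0.5506, -0.2247, 0.1515]
tool_rot: [-1.565, 0.091, -0.062]
contact_force: [0.0, 1.0, -3.3]
opening: 0.0468
```

Run:
```python
from h import *
togo((.555,-.2895,.16),86)
```

```text
t 8.15 pos [ 0.5506 -0.2247  0.1515] z heading 84.44 q [-0.51   0.055  1.747 -0.005  1.358 -1.983] open 0.0468 F [ 0.   1.  -3.3]
 turn(tool) rad [-0.003 -0.027 -0.019]
 turn(tool) rad [ 0.029  3.114 -0.005]
 shift(tool) cm [ 1.05 -0.89 -6.41]
```

Call:
servo_tool(commands=[0, -0.03, -0.02, 0.3, -0.1, -2, 0, 0, 0, 0, 0.3, -0.1, -2, 0, 0, 0, 0, 0.3, -0.1, -2, 0, 0, 0, 0, 0, 0, -0.5, 0, 0, 0, 0, 0, 0, 0, 0])

```text
t: 8.65
tool_pos: [0.5536, -0.2909, 0.1502]
tool_rot: [-1.561, 0.061, -0.055]
contact_force: [-0.2, 0.0, -3.1]
opening: 0.0469
```

Run:
```python
from h import *
togo((.555,-.2895,.09),86)
from station import viewer
for n in("top","side"):
    d=viewer.get_image(n);f=d["frame"][:,:,::-1];np.savez(f"{n}3.npz",**d)
    c=f[50:250,360:540] if n=="top" else f[0:200,200:440]
    cv2.imwrite(f"pics/{n}3.png",cv2.resize(c,None,fx=3,fy=3))
```

```text
t 8.65 pos [ 0.5536 -0.2909  0.1502] z heading 85.75 q [-0.605  0.119  1.681  0.006  1.35  -2.103] open 0.0469 F [-0.2  0.  -3.1]
 turn(tool) rad [-0.009 -0.004 -0.004]
 turn(tool) rad [ 0.007  3.137 -0.014]
 shift(tool) cm [0.16 6.02 0.1 ]
```

View pics/top3.png

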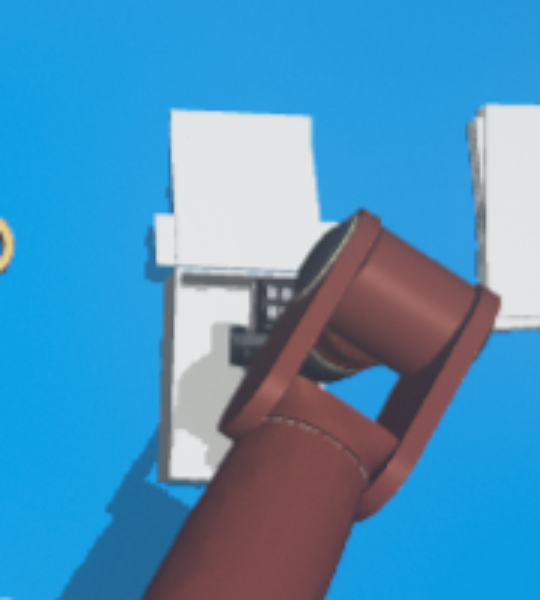

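View pics/side3.png

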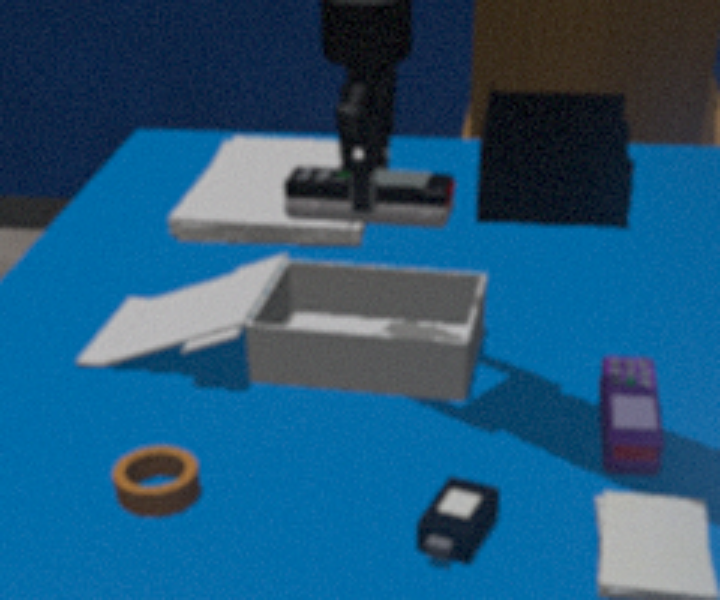

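The reader is level and lengthwise in side crop (287–453, 200), above the empty carton (250–485, 325) with both its ends inside the walls. Now I lower it.

Call:
servo_tool(commands=[0, 0, 0, 0, 1.5, 0, 0, 0, 0, 0, 0, 1.5, 0, 0, 0, 0, -0.01, 0, 1.5, 0, 0, 0, 0, 0, 0, 0.5, 0, 0, 0, 0, 0, 0, 0, 0, 0])

```text
t: 9.25
tool_pos: [0.5528, -0.2859, 0.0941]
tool_rot: [-1.559, 0.053, -0.058]
contact_force: [-1.1, -1.0, -3.0]
opening: 0.0465
```

Run:
```python
from h import *
togo((.555,-.2895,.013),86)
```

```text
t 9.25 pos [ 0.5528 -0.2859  0.0941] z heading 85.96 q [-0.602  0.167  1.728  0.012  1.25  -2.106] open 0.0465 F [-1.1 -1.  -3. ]
 turn(tool) rad [-0.012 -0.001  0.003]
 turn(tool) rad [-0.005  3.141 -0.018]
 shift(tool) cm [ 0.22  8.1  -0.44]
```

Call:
servo_tool(commands=[-0.012, 0, 0, 0.1, 1.5, -0.2, 0, 0, 0, 0, 0.1, 1.5, -0.2, 0, -0.005, 0, 0, 0, 1.5, -0.1, 0, 0, 0, 0, 0, 0.8, 0, 0, 0, 0, 0, 0, 0, 0, 0])

```text
t: 9.75
tool_pos: [0.5553, -0.2908, 0.0384]
tool_rot: [-1.576, 0.052, -0.057]
contact_force: [0.1, 0.5, -3.7]
opening: 0.0469
```

Run:
```python
from h import *
togo((.555,-.2895,.013),86)
```

```text
t 9.75 pos [ 0.5553 -0.2908  0.0384] z heading 86.0 q [-0.599  0.241  1.746 -0.004  1.148 -2.099] open 0.0469 F [ 0.1  0.5 -3.7]
 turn(tool) rad [ 0.006 -0.     0.003]
 turn(tool) rad [-0.005  3.142  0.009]
 shift(tool) cm [-0.05  2.54  0.14]
```

Call:
servo_tool(commands=[0.006, 0, 0.003, 0, 0.8, 0.1, 0, 0, 0, 0, 0, 0.8, 0, 0, 0, 0, 0, 0, 0.3, 0, 0, 0, 0, 0, 0, 0, 0, 0])

```text
t: 10.15
tool_pos: [0.5562, -0.2904, 0.0188]
tool_rot: [-1.57, 0.054, -0.056]
contact_force: [1.0, -0.0, -3.8]
opening: 0.0472
```

Run:
```python
from h import *
togo((.555,-.2895,.013),86)
```

```text
t 10.15 pos [ 0.5562 -0.2904  0.0188] z heading 85.99 q [-6.000e-01  2.710e-01  1.747e+00  1.000e-03  1.121e+00 -2.101e+00] open 0.0472 F [ 1.  -0.  -3.8]
 turn(tool) rad [ 0.    -0.     0.002]
 turn(tool) rad [-3.000e-03  3.141e+00  0.000e+00]
 shift(tool) cm [-0.13  0.58  0.08]
```

Call:
servo_tool(commands=[0, 0, 0.002, -0.1, 0.3, 0, 0, 0, 0, 0, 0, 0.2, 0, 0, 0, 0, 0, 0, 0.1, 0, 0])

```text
t: 10.45
tool_pos: [0.5558, -0.2908, 0.0134]
tool_rot: [-1.571, 0.054, -0.056]
contact_force: [-0.4, -0.5, -3.6]
opening: 0.0469
```

Run:
```python
from h import *
togo((.555,-.2895,.013),86)
from station import viewer
d=viewer.get_image("side");f=d["frame"][:,:,::-1]
cv2.imwrite("pics/side4.png",cv2.resize(f[50:160,260:400],None,fx=5,fy=5))
```

```text
t 10.45 pos [ 0.5558 -0.2908  0.0134] z heading 85.99 q [-6.000e-01  2.790e-01  1.749e+00 -1.000e-03  1.112e+00 -2.101e+00] open 0.0469 F [-0.4 -0.5 -3.6]
 turn(tool) rad [ 0.001 -0.     0.001]
 turn(tool) rad [-2.000e-03  3.141e+00  2.000e-03]
 shift(tool) cm [-0.09  0.04  0.12]
```

View pics/side4.png

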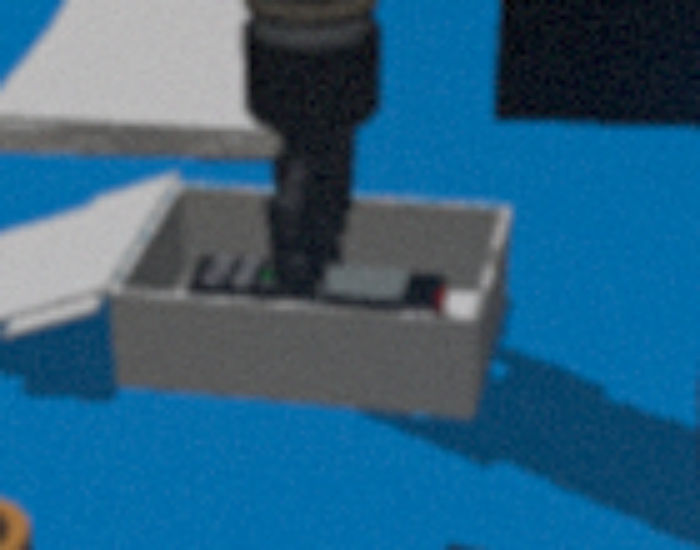

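The reader lies in the carton, spanning about crop (195–445, 280). Force is still about the reader's weight (−3.6 N), so it isn't on the floor yet. I lower it a little more, to contact.

Call:
servo_tool(commands=[0, 0, 0, 0, 0.1, 0, 0, 0, 0, 0, 0, 0.1, 0, 0])

```text
t: 10.7
tool_pos: [0.556, -0.2909, 0.0124]
tool_rot: [-1.571, 0.054, -0.056]
contact_force: [-4.4, 1.8, 5.1]
opening: 0.0473
```

Contact (+5 N). Release.

Call:
servo_tool(commands=[0, 0, 0, 0, 0, 0, 0.8, 0, 0, 0, 0, -0.05, 0, 0.8, 0, 0, 0, 0, -0.05, 0, 0.8, 0, 0, 0, 0, -0.05, 0, 0.8, 0, 0, 0, 0, -0.05, 0, 0.8, 0, 0, 0, 0, -0.05, 0, 0.8])

```text
t: 11.3
tool_pos: [0.5584, -0.2925, 0.0179]
tool_rot: [-1.575, 0.05, -0.06]
contact_force: [-0.4, 0.3, -0.8]
opening: 0.0684
```

Run:
```python
from h import *
togo((.555,-.2895,.15),86)
```

```text
t 11.3 pos [ 0.5584 -0.2925  0.0179] z heading 85.99 q [-6.000e-01  2.750e-01  1.745e+00 -1.000e-03  1.113e+00 -2.101e+00] open 0.0684 F [-0.4  0.3 -0.8]
 turn(tool) rad [ 0.005 -0.     0.007]
 turn(tool) rad [-0.011  3.141  0.007]
 shift(tool) cm [ -0.27 -13.21   0.22]
```

Call:
servo_tool(commands=[0.005, 0, 0.007, -0.1, -0.5, 0.2, 0.8, 0, 0, 0, 0, -1.5, 0, 0.8, 0, 0, 0, 0, -2, 0, 0.8, 0, 0, 0, 0, -2.5, 0, 0.8, 0, 0, 0, 0, -2.5, 0, 0.8, 0, 0, 0, 0, -2.5, 0, 0.8, 0, 0, 0, 0, -2.5, 0, 0.8, 0, 0, 0, 0, -2, 0, 0.8, 0, 0, 0, 0, 0, 0, 0.8])

```text
t: 12.2
tool_pos: [0.5581, -0.2905, 0.1929]
tool_rot: [-1.572, 0.052, -0.058]
contact_force: [0.2, 0.2, 0.8]
opening: 0.0679
```

Run:
```python
from h import *
togo((.555,.05,.2),86)
```

```text
t 12.2 pos [ 0.5581 -0.2905  0.1929] z heading 86.01 q [-0.598  0.085  1.643  0.     1.409 -2.1  ] open 0.0679 F [0.2 0.2 0.8]
 turn(tool) rad [0.002 0.    0.004]
 turn(tool) rad [ 6.000e-03 -3.141e+00 -3.000e-03]
 shift(tool) cm [-2.68 -0.77 33.94]
```

Call:
servo_tool(commands=[0, 0, 0, 0, -0.1, 2, 0.8, 0, 0, 0, 0, -0.1, 3.5, 0.8, 0, 0, 0, 0, -0.1, 3.5, 0.8, 0, 0, 0, 0, -0.1, 3.5, 0.8, 0, 0, 0, 0, -0.1, 3.5, 0.8, 0, 0, 0, 0, -0.1, 3.5, 0.8, 0, 0, 0, 0, -0.1, 3.5, 0.8, 0, 0, 0, 0, -0.1, 3.5, 0.8, 0, 0, 0, 0, -0.1, 2, 0.8, 0, 0, 0, 0, 0, 0, 0.8])

```text
t: 13.2
tool_pos: [0.5704, 0.0148, 0.1918]
tool_rot: [-1.565, 0.063, -0.044]
contact_force: [-0.5, 0.3, -0.5]
opening: 0.0684
```

Run:
```python
from h import *
from station import viewer
togo((.555,.05,.2),86)
for n in("top","side"):
    d=viewer.get_image(n);f=d["frame"][:,:,::-1];np.savez(f"{n}5.npz",**d)
    cv2.imwrite(f"pics/{n}5.png",f)
    c=f[75:225,395:495] if n=="top" else f[75:215,220:380]
    cv2.imwrite(f"pics/{n}5c.png",cv2.resize(c,None,fx=4,fy=4,interpolation=cv2.INTER_CUBIC))
```

```text
t 13.2 pos [0.5704 0.0148 0.1918] z heading 86.07 q [-0.107 -0.041  1.774  0.005  1.421 -1.61 ] open 0.0684 F [-0.5  0.3 -0.5]
 turn(tool) rad [-0.005  0.001 -0.012]
 turn(tool) rad [-0.019 -3.14   0.008]
 shift(tool) cm [-1.79 -0.78  3.41]
```

View pics/top5.png

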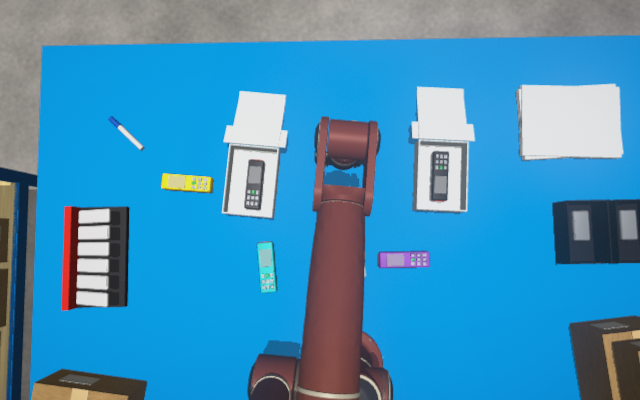

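View pics/top5c.png

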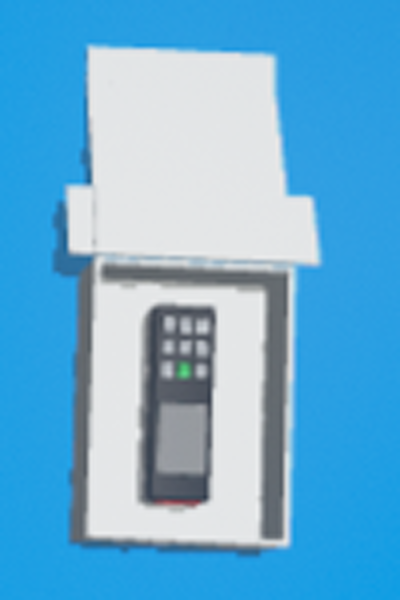

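View pics/side5.png

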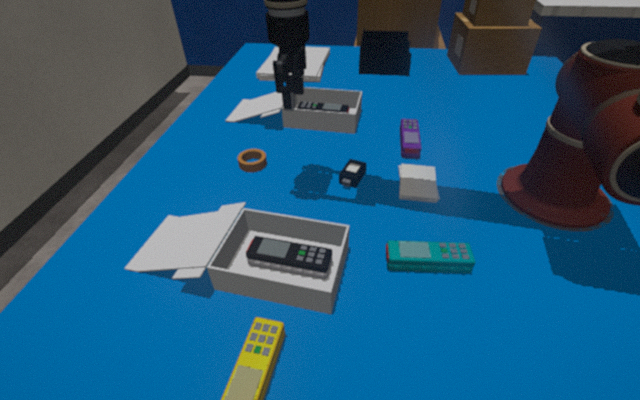

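Run:
```python
from h import *
t=load("top",5)
c=[atz(t,uc(p,(395,75),4),.04) for p in((150,308),(216,308),(209,502),(141,502))]
print(np.mean(c,0))
for p in((437,160),(440,183)): print(dep(t,p))
v,u=np.mgrid[:400,:640]; z=t["depth"];K,T=t["camera_matrix"],t["cam_to_world"]
w=np.stack([(u-K[0,2])/K[0,0]*z,(v-K[1,2])/K[1,1]*z,z],-1)@T[:3,:3].T+T[:3,3]
for x,y in((.555,-.29),):
    m=(w[...,2]>.035)&(w[...,2]<.045)&(abs(w[...,0]-x)<.085)&(abs(w[...,1]-y)<.05)
    print(m.sum(),cv2.minAreaRect((w[m][:,:2]*1000).astype(np.float32)),w[m][:,2].std())
```

```text
[ 0.55657276 -0.28600696  0.04      ]
[ 0.60459068 -0.28100222  0.03881094]
[ 0.53483767 -0.28722124  0.03930273]
682 ((558.6022338867188, -287.5362243652344), (47.52167892456055, 148.6076202392578), 86.1486587524414) 0.0021662973564863667
```

The reader is centred within about 3 mm and lies flat, with its top at about 39–40 mm (4 mm floor plus 36 mm reader). The packed reader is still at the same pixel, and the arm is touching nothing.

```bash
python3 -c "
from station import ticket
print(ticket.finish_job())"
```

```text
the job is handed in; nothing more can be done
None
```

I gripped the loose black reader across its 48 mm sides and turned it lengthwise. I lowered it into the empty right-hand carton until it touched the floor at about 5 N, then released it and moved the arm clear. The job was handed in at about 13 s of the 45 s.

**Loose reader:** The last depth check put its centre about 3 mm from the carton's centre and its angle within 1° of the carton's. Its top stood at 39–40 mm, so it lies flat on the carton floor, keypad up.

**Packed reader and look-alikes:** The packed reader and the coloured look-alikes were at the same pixels as at the start.

**Disagreements:** In the first measurement, triangulating the red-window end of the reader gave about 21 mm high instead of 36 mm. I put this down to mismatched corner picks at that end. Depth from both cameras gave 36 mm, so I used that. A depth fit of the carton outline also disagreed (about 8 mm off in y, 166 mm wide), probably because it took in the lid flaps. I used the rim corners seen in both views for the carton instead.

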